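Push a seized piston out of a slave cylinder

ROBOT

A 6-joint arm with a two-finger parallel gripper is mounted at the origin on the work surface. World frame = base frame: x ahead of the robot, y to its left, z up, the work surface at z = 0. Lengths are in mm, angles in rad, forces in N, time in s.
With the tool pointing down it reaches from about 350 to 975 mm from the base axis. Payload 7.1 kg.
Tool frame: the origin (TCP) lies on the front face of the gripper's body, between the roots of the fingers; the fingertips stand 80 mm ahead of it and the grasp point (between the pads) lies 61 mm ahead of it (env.tips_ahead is the distance from the TCP to the fingertips, in mm); z points along the fingers, y is the line along which they close (so a half turn about z gives the same grasp; the last joint's range is limited). The gripper opens to 88 mm and grips with 3 to 60 N. Pads are 20 mm wide; open, the fingers measure 115 mm over their backs; the gripper's body (75 mm by 178 mm) begins 61 mm behind the grasp point.
Start: joints at [-1.187, 0.423, 1.63, -0, 1.089, -0.019], TCP at [245.013, -574.956, 302.675] pointing down, gripper open.
Joint ranges: [-3, 3], [-0.9, 2.11], [0.09, 2.58], [-1.31, 4.45], [0.11, 2.69], [-2.54, 2.54]. Speed limits (rad/s): [2.39, 2.39, 3.01, 3.14, 3.14, 3.14].

INTERFACE

Orientations are given as a unit quaternion [x, y, z, w].
In Python, from station import env, set_gripper, viewer, workorder gives the robot as it stands. Calls block until the motion is done:
- env.reach(position, orientation): joint-space move of the TCP to a pose.
- env.move_l(position, rot=None, rate=150, f_stop=None): straight line of the TCP; rot=None keeps the orientation; rate is the mean speed in mm/s. With f_stop (N) it stops when the force on the tool has changed by that much, and returns True; else False.
- env.move_joints(angles): joint-space move.
- set_gripper(opening): finger opening in mm; the grip force is fixed at half the most; returns when the fingers have stopped.
- env.hold(seconds).
- env.ik(position, orientation): joint angles nearest the present ones, or None.
- env.read_state(): the state.
- viewer.camera(name): name is "scene" or "top" or "wrist"; returns the picture (480x640x3 uint8, blue, green, red); there is no depth.
- viewer.camera_params(name): a dict with "fx", "fy", "cx", "cy" (pixels), "pose" (4x4, takes a point from camera to world coordinates); the wrist camera has in their place "tool_from_camera" (4x4, takes a point from camera to tool coordinates, whose origin is the TCP and whose axes are the flange's). Camera axes: x right, y up, looking along -z (the intrinsics and any distortion apply to the point x, -y, -z); pixel columns grow to the right and rows downward; lengths in mm; the calibration is good to about 2 mm. A picture is of the moment at which its call begins: read the wrist's pose just before it. camera_params takes no time and is no camera call.
A pose or a line that the arm cannot do raises env.IKError and nothing moves.
- workorder.sign_off(): hands the job in; it is judged then, once.
The state is a dict: "time_s": time; "qpos": joint angles; "dq": joint speeds; "tau": joint torques, N m; "tool_pos": TCP position; "orientation": TCP orientation; "force": force on the tool from outside, world axes, zero at the start; "wrist_torque": the same for the moment, N m; "width": finger opening in mm; "grip_force": force on a finger pad.
Only numpy, scipy, OpenCV 4.12 (cv2) and the standard library are available. Lean on these libraries where they do the work, as an engineer would, in place of code of your own. Each camera call takes 0.05 s, during which the arm holds its last target. There are 200 camera calls.

TASK

The brass piston is stuck in the cylinder on the grey stand. Loosen the red locking screw on top (nobody knows which hand its thread is, so try both ways and feel which one gives) until it stops, then take the orange-handled drift, push the piston out from behind through the hole in the cylinder's back so that it drops into the blue tray, and lay the drift back in its wooden cradle. Leave the spray can, bottle, oil jug and jar where they stand.

Things in the scene. Friction and masses are not known exactly. Their poses are not given: they have to be found in the camera images.
- stand: Fixed grey stand with an aluminium cylinder lying level in it. Origin at bench height; x runs along the bore to its open mouth, z up. Bore axis 70 mm high. Cylinder: 60 mm long, from the back plate's outer face (x = -36 mm; plate 62 mm square, 12 thick) to the mouth (x = +24), 60 diameter, bore 35. Base plate 8 high, x -60 to +30, 100 wide. Blue tray beyond the mouth, x 31 to 151.
- hole_back (a point): Centre of the round access hole (25 mm diameter, 3 mm chamfer) on the outer face of the back plate, 70 mm above the bench; axes as the stand's: push along +x. Nothing stands behind it except the bench.
- bore_mouth (a point): Centre of the open mouth of the bore (60 mm along +x from hole_back); axes as the stand's.
- tray_in (a point): Centre of the inner floor of the blue tray, 4 mm above the bench; axes as the stand's. Inside 112 mm along x, 102 mm along y; walls 32 mm above this floor.
- piston_mid (a point): Middle of the brass piston: 36 mm long (x axis), 34 diameter, grooved round its middle. It starts in the bore, rear face 22 mm inside the back plate's outer face, front 2 mm inside the mouth. Seized: slides only under a steady 6 to 14 N, at most 6 mm while the screw is tight. Once its rear face is pushed up to the mouth (38 mm) it drops into the tray, 50 mm below.
- lock_grip (a point): Middle of the red wing of the locking screw on top of the cylinder: a bar 46 mm long (its x axis, level), 12 wide, 24 high, 130 mm above the bench, the upright screw axis through this point. 11 mm free below the bar beside its 20 mm diameter stem. It turns but does not rise (the pin inside does).
- lock (a joint): Turn of the locking screw in rad: about 0 tight (stop at 0), grows as it is loosened, to a stop at 1.4; the pin is clear of the piston from 0.9. Friction 0.06 N m; it stays where it is left. Whether clockwise or anticlockwise loosens it is not marked: the wrong way it meets its stop at once.
- drift_mid (a point): Middle of the orange handle of the drift: handle 80 mm long (x axis), 24 mm square, with a 12 mm diameter steel rod sticking out 100 mm along +x from the handle's front end. 0.2 kg, balanced some 18 mm ahead of this point. Lies level in the cradle at the start.
- drift_tip (a point): Centre of the flat free end of the drift's rod, 140 mm along +x from drift_mid.
- cradle_seat (a point): Where drift_mid lies when the drift is in its fixed wooden cradle, 45 mm above the bench; x axis along the drift to its tip. Two upright forks, open at the top: under the handle at x = -32 mm (30 mm between prongs, prongs end 45 mm high) and under the rod at x = +80 mm (18 mm between, 51 mm high), each 10 thick, 56 wide. Base plate 6 mm thick.
- spray_can: Blue spray can, 60 mm in diameter, 190 mm tall, upright at the far edge; origin under its centre. Leave it.
- green_bottle: Green bottle with a red cap, 68 mm in diameter, 230 mm tall, at the far edge; origin under its centre. Leave it.
- oil_jug: Orange oil jug, 70 x 120 mm, 160 mm tall, at the right, beyond the jar; origin under its centre. Leave it.
- bolt_jar: Glass jar with a dark lid, 60 mm in diameter, 75 mm tall, at the right; origin under its centre. Leave it.
Things that resemble listed ones, but are neither listed nor needed, are in the scene too. Leave any purple look-alike of the part that bears cradle_seat alone.

How it is judged (in metres and radians):
On the way, in this order (a step that is already met when the one before it is completed fails the run):
1. the locking screw is loosened, the piston still in the bore (value of joint lock above 1 rad and x of piston_mid in the frame of stand below 0.016 m), for 0.1 s.
2. the drift, inside the cylinder through the hole in its back, is pushing the piston out (x of piston_mid in the frame of stand above 0.018 m and x of drift_tip in the frame of stand above -0.01 m and distance between drift_tip and piston_mid below 0.035 m), for 0.05 s.
3. the piston has dropped into the tray (x of piston_mid in the frame of tray_in between -0.055 and 0.055 m and z of piston_mid in the frame of tray_in below 0.03 m), for 0.2 s.
At the end, for the whole second after the job is handed in: The locking screw is loose (over 1.0 rad), the piston lies at rest inside the blue tray, and the drift lies still and level, seated in both forks of its cradle (handle within 20 mm of its place), released (all of step 3 and value of joint lock above 1 rad and y of piston_mid in the frame of tray_in between -0.05 and 0.05 m and horizontal distance between drift_mid and cradle_seat below 0.02 m and z of drift_mid in the frame of cradle_seat between -0.006 and 0.006 m and angle between the x axis of drift_mid and the x axis of cradle_seat, either way round below 0.12 rad and linear speed of drift below 0.02 m/s and linear speed of piston below 0.05 m/s); the robot touches nothing.
It fails at once if the spray can, bottle, jug or jar is shifted by more than 30 mm (distance of any of spray_can, green_bottle, oil_jug, bolt_jar from where it was at the start of the episode above 0.03 m).
It also fails if it takes over 58 s, if anything falls off the work surface, if the arm or the gripper's body presses on something with over 40 N, if the wrist force passes 120 N, or if a joint passes its speed limit or range.

## Working session

There is one attempt and no reset: what is moved stays moved. The work goes in short steps, each a Python script; the robot and the scene stay as the last script left them, time stands still between calls to the robot, and variables do not carry over. Pictures are saved under pics/ and viewed, at most 10 in all, crops included, and the job is handed in when it is done.

```bash
mkdir -p pics; ls
python3 - <<'E'
from station import env, set_gripper, viewer, workorder
import cv2, numpy as np
np.set_printoptions(precision=4,suppress=True)
for n in ("scene","top"):
    cv2.imwrite(f"pics/{n}0.png",viewer.camera(n)); print(n,viewer.camera_params(n))
print(viewer.camera_params("wrist"))
s=env.read_state();print(s)
E
```

```text
pics
scene {'fx': 493.3071163030087, 'fy': 493.3071163030087, 'cx': 316.5138111881174, 'cy': 238.87187925531416, 'pose': array([[   0.6868,   -0.6107,    0.394 ,  974.7198],
       [   0.7267,    0.585 ,   -0.3601, -607.9834],
       [  -0.0106,    0.5336,    0.8457, 1119.2777],
       [   0.    ,    0.    ,    0.    ,    1.    ]])}
top {'fx': 536.2938111338923, 'fy': 536.2938111338923, 'cx': 309.53906653022415, 'cy': 242.6743257300029, 'pose': array([[   0.0093,    0.9907,   -0.1355,  352.8551],
       [  -1.    ,    0.0088,   -0.0043, -179.7641],
       [  -0.0031,    0.1355,    0.9908, 1185.6252],
       [   0.    ,    0.    ,    0.    ,    1.    ]])}
{'fx': 431.62176605718935, 'fy': 431.62176605718935, 'cx': 319.0639442528145, 'cy': 240.62639761068152, 'tool_from_camera': array([[  0.0011,   0.9676,   0.2525,  67.4679],
       [  1.    ,  -0.0012,   0.0003,  -0.6586],
       [  0.0006,   0.2525,  -0.9676, -81.5515],
       [  0.    ,   0.    ,   0.    ,   1.    ]])}
{'time_s': 0.1, 'qpos': array([-1.187 ,  0.4237,  1.6306, -0.    ,  1.0886, -0.019 ]), 'dq': array([-0.0004, -0.0021, -0.0027, -0.0003,  0.0007, -0.0005]), 'tau': array([ -0.0004, -54.5608, -27.4324,   0.0645,   0.0188,  -0.    ]), 'tool_pos': array([ 244.8567, -574.6049,  301.991 ]), 'orientation': array([ 0.9798,  0.2   , -0.0001, -0.0007]), 'force': array([ 0.1723,  0.0232, -0.6769]), 'wrist_torque': array([-0.0121, -0.0001, -0.0415]), 'grip_force': 0.0, 'width': 87.85428264604981}
```

View pics/top0.png

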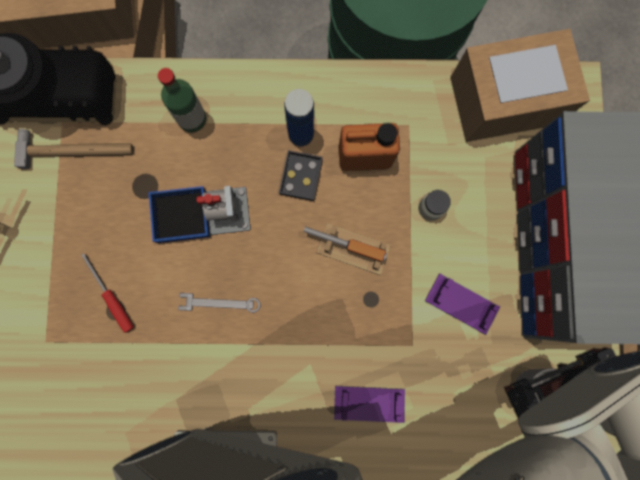

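View pics/scene0.png

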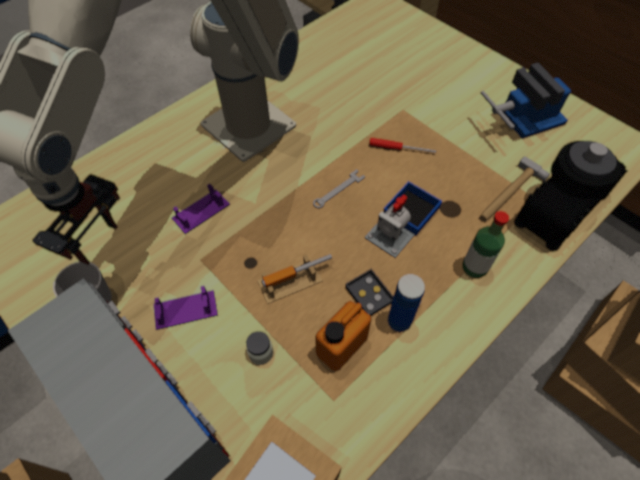

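The top view shows the stand at about (225,212) with its tray to image-left (world +y). The drift handle is at (367,252) with its tip at (305,231), in the tan cradle. The purple cradles are decoys. Next I take close views with the wrist camera.

```bash
cat > h.py <<'E'
from station import env, set_gripper, viewer, workorder
import cv2, numpy as np
from scipy.spatial.transform import Rotation as R
np.set_printoptions(precision=3,suppress=True)
def down(yaw):
    "tool pointing down, tool x axis along world heading yaw"
    x=np.array([np.cos(yaw),np.sin(yaw),0]);z=np.array([0,0,-1.])
    return R.from_matrix(np.c_[x,np.cross(z,x),z]).as_quat()
def pose(name,s=None):
    p=viewer.camera_params(name)
    if "pose" in p: return p,p["pose"]
    T=np.eye(4);T[:3,:3]=R.from_quat(s["orientation"]).as_matrix();T[:3,3]=s["tool_pos"]
    return p,T@p["tool_from_camera"]
def pix(p,T,u,v,z):
    d=T[:3,:3]@np.array([(u-p["cx"])/p["fx"],-(v-p["cy"])/p["fy"],-1])
    return (T[:3,3]+d*(z-T[2,3])/d[2])
def proj(p,T,X):
    c=T[:3,:3].T@(np.asarray(X,float)-T[:3,3])
    return np.array([p["cx"]+p["fx"]*c[0]/-c[2],p["cy"]-p["fy"]*c[1]/-c[2]])
E
python3 - <<'E'
from h import *
p,T=pose("top")
for n,u,v,z in (("wing",208,199,142),("handle",367,252,57),("tip",306,231,51),("stand",235,212,8),("tray",180,215,4),("jar",436,204,75),("can",298,100,190),("jug",370,140,160),("bottle",168,76,230)):
    print(n,pix(p,T,u,v,z))
w=pix(p,T,208,199,142);h=pix(p,T,345,243,50)
import pickle
for n,c in (("d",h),("s",w)):
    for yaw in (np.pi/2,0,-np.pi/2,np.pi):
        x=np.array([np.cos(yaw),np.sin(yaw),0])
        q=env.ik(np.r_[c[:2],270]-x*25,down(yaw)); print(n,yaw,q)
E
```

```text
wing [581.415  27.419 142.   ]
handle [ 488.358 -296.721   57.   ]
tip [ 533.21  -166.978   51.   ]
stand [581.635  -7.389   8.   ]
tray [574.505 116.33    4.   ]
jar [ 589.457 -440.891   75.   ]
can [ 768.863 -150.365  190.   ]
jug [ 699.522 -293.162  160.   ]
bottle [797.459  93.441 230.   ]
d 1.5707963267948966 [-0.517  0.395  1.761 -0.     0.985 -0.517]
d 0 [-0.5    0.348  1.835 -0.     0.958  1.071]
d -1.5707963267948966 None
d 3.141592653589793 [-0.46   0.41   1.737 -0.     0.995 -2.03 ]
s 1.5707963267948966 [-0.016  0.4    1.754 -0.     0.988 -0.016]
s 0 [ 0.028  0.366  1.808 -0.     0.968  1.599]
s -1.5707963267948966 None
s 3.141592653589793 [ 0.026  0.435  1.696 -0.     1.01  -1.545]
```

Run:
```python
from h import *
import json
o={}
for n,c in (("d",[505,-235,270]),("s",[578,30,300])):
    env.reach(np.array(c,float),down(np.pi/2)); env.hold(0.3)
    s=env.read_state(); im=viewer.camera("wrist"); cv2.imwrite(f"pics/{n}1.png",im)
    o[n]={k:list(s[k]) for k in("tool_pos","orientation")}
json.dump(o,open("poses.json","w")); print(s["time_s"],o)
```

```text
3.4083 {'d': {'tool_pos': [np.float64(504.812479977386), np.float64(-235.56843104112914), np.float64(269.99329692426403)], 'orientation': [np.float64(0.7074797470459823), np.float64(0.7067336179160429), np.float64(-1.0693365755303464e-05), np.float64(2.669654873588996e-05)]}, 's': {'tool_pos': [np.float64(577.9688588038846), np.float64(28.990046713224142), np.float64(299.89872185100785)], 'orientation': [np.float64(0.707640621532308), np.float64(0.7065725303969704), np.float64(-9.043792287928669e-05), np.float64(-4.3206170059644615e-05)]}}
```

View pics/d1.png

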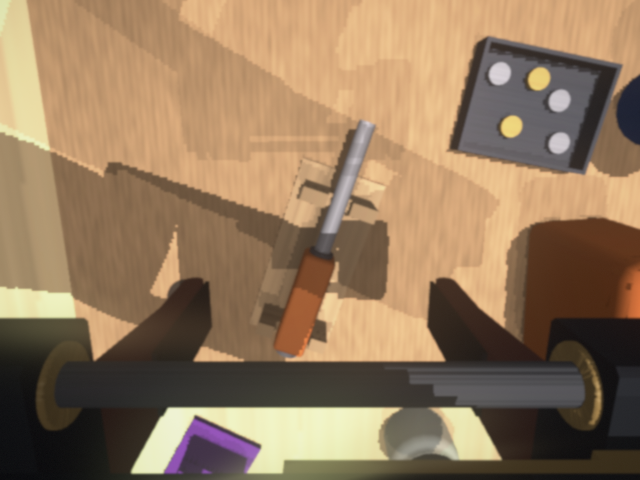

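View pics/s1.png

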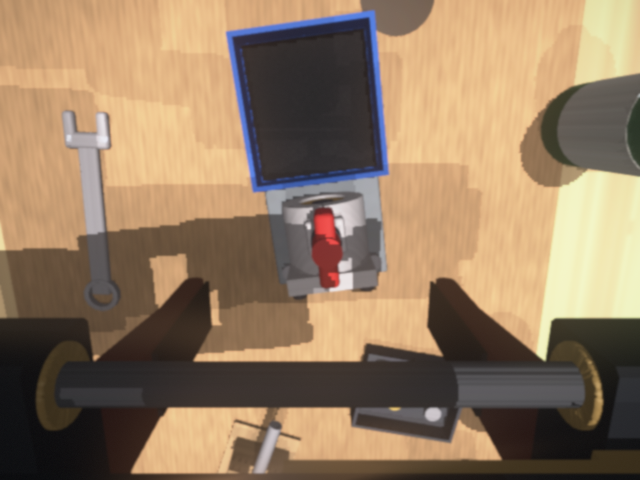

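The drift view shows the handle from (317,254) to (290,350) and the rod tip at (366,124). The stand view shows the wing from (324,210) to (328,285) and the tray outline at (228,32), (375,12), (386,173), (254,190). I'll enlarge both in one composite.

Run:
```python
import cv2,numpy as np
a=cv2.imread("pics/d1.png")[110:366,235:405];b=cv2.imread("pics/s1.png")[165:305,240:400]
f=lambda i,s:cv2.resize(i,None,fx=s,fy=s,interpolation=cv2.INTER_CUBIC)
A=f(a,2.3);B=f(b,2.5);c=np.zeros((600,800,3),np.uint8);c[:A.shape[0],:A.shape[1]]=A;c[:B.shape[0],400:400+B.shape[1]]=B
cv2.imwrite("pics/comp.png",c)
```

```text
(no output)
```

View pics/comp.png

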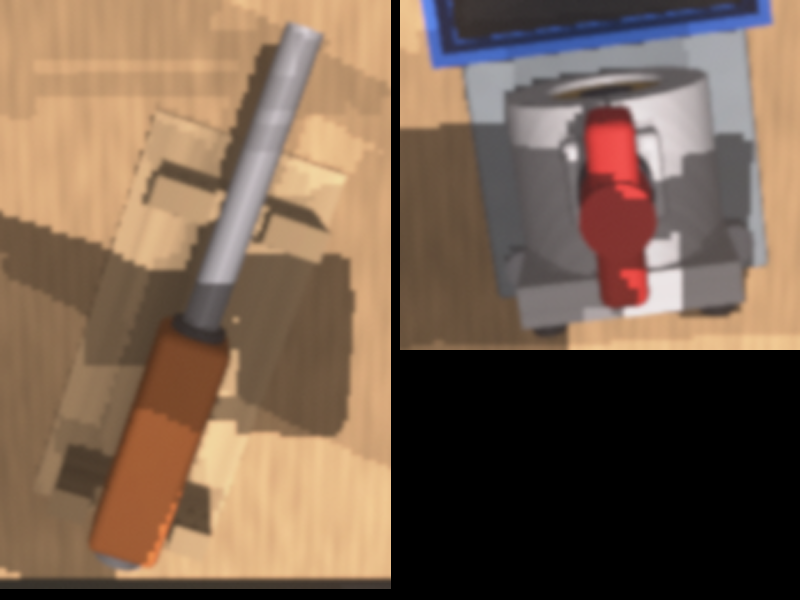

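The composite shows the handle's top-face ends at (200,333) and (123,557) and the rod tip at (305,32). The back plate's rear top corners are at (522,328) and (743,307), and the wing ends at (610,110) and (625,303). I'll fit the poses from these points.

```bash
cat > fit.py <<'E'
from h import *
import json
from scipy.optimize import least_squares
P=json.load(open("poses.json"))
def fit(cam,pts,x0):
    p,T=cam
    g=lambda a,l:np.array([a[0]+np.cos(a[2])*l[0]-np.sin(a[2])*l[1],a[1]+np.sin(a[2])*l[0]+np.cos(a[2])*l[1],l[2]])
    f=lambda a:np.concatenate([proj(p,T,g(a,l))-m for l,m in pts])
    r=least_squares(f,x0,loss="soft_l1",x_scale=[10,10,.1]);return r.x,r.fun.reshape(-1,2)
S=pose("wrist",P["s"]);D=pose("wrist",P["d"])
cs=lambda u,v:((u-400)/2.5+240,v/2.5+165)
cd=lambda u,v:(u/2.3+235,v/2.3+110)
print("stand",*fit(S,[((-36,31,101),cs(522,328)),((-36,-31,101),cs(743,307)),((151,55,36),(228,32)),((151,-55,36),(375,12)),((31,-55,36),(386,173)),((31,55,36),(254,190)),((-60,-50,8),cs(766,264))],[580,10,1.6]))
print("drift",*fit(D,[((40,0,57),cd(200,333)),((-40,0,57),cd(123,557)),((140,0,45),cd(305,30)),((40,12,57),cd(170,322)),((40,-12,57),cd(229,345)),((-40,12,57),cd(91,548)),((-40,-12,57),cd(156,565))],[490,-290,1.2]))
for uv in ((610,110),(625,303),(618,213)): print(pix(*S,*cs(*uv),142))
E
python3 fit.py
```

```text
stand [581.505  24.063   1.693] [[-0.475  0.494]
 [ 0.059 -1.369]
 [-1.602 -1.351]
 [ 0.706 -1.64 ]
 [ 3.262  2.341]
 [-1.289  2.208]
 [ 0.777  1.87 ]]
drift [ 492.84  -292.342    1.252] [[-0.121  0.712]
 [ 0.058 -0.267]
 [ 0.198 -5.93 ]
 [-3.137  0.411]
 [ 3.232  0.548]
 [-1.239 -0.862]
 [ 0.833  0.736]]
[579.348  53.839 142.   ]
[582.996   7.704 142.   ]
[581.251  29.755 142.   ]
```

Both fits are good: the stand is at (581.5, 24) with yaw 1.693, and the wing is centred near (581.2, 30.6) with yaw about 1.65. I'll grip the wing high, tips just above its underside so they miss the stem, and test both directions.

Run:
```python
from h import *
c=np.array([581.2,30.6,0]);y=1.65
set_gripper(60)
env.reach(c+[0,0,240],down(y)); print(env.move_l(c+[0,0,200],rate=80,f_stop=8))
set_gripper(0); s=env.read_state()
print(s["time_s"],s["width"],s["grip_force"],s["force"],s["wrist_torque"],s["tool_pos"])
q0=s["qpos"].copy()
for d in (.06,.12,0,-.06,-.12,0):
    q=q0.copy();q[5]+=d;env.move_joints(q);s=env.read_state();print(d,s["wrist_torque"],s["qpos"][5]-q0[5],s["time_s"])
```

```text
False
5.8833 11.793610925316276 30.40084628853947 [ 2.749 -0.045  1.959] [ 0.06  -0.534 -0.064] [581.955  30.63  200.429]
0.06 [-0.082 -0.448 -0.029] 0.05864644698026217 6.1333
0.12 [ 0.014 -0.658 -0.074] 0.11766331979955441 6.3833
0 [-0.003 -0.478  0.077] 0.0014398894935634121 6.6333
-0.06 [ 0.005 -0.343 -0.454] -0.056614785565748 6.8833
-0.12 [-0.255 -0.324 -0.774] -0.11642154852425571 7.1333
0 [-0.257 -0.41  -0.049] -0.0018689121196360098 7.3833
```

Positive q6 turns freely at about 0.07 N m, while negative meets a stop at 0.77. So positive loosens it, and I turn that way until it stops.

Run:
```python
from h import *
s=env.read_state();q0=s["qpos"].copy()
for d in [.5,1.0,1.2,1.3,1.36,1.4,1.44,1.48,1.52]:
    q=q0.copy();q[5]+=d;env.move_joints(q);s=env.read_state();print(d,s["wrist_torque"],s["qpos"][5]-q0[5],s["time_s"])
    if abs(s["wrist_torque"][2])>.25: break
q=q0.copy();q[5]+=d-.04;env.move_joints(q)
set_gripper(40); p=env.read_state()["tool_pos"]; env.move_l(p+[0,0,60],rate=200)
print(env.read_state()["time_s"])
cv2.imwrite("pics/s2.png",viewer.camera("wrist"))
```

```text
0.5 [-0.386 -0.964 -0.091] 0.4979412924242416 7.9333
1.0 [-0.956 -1.384  0.002] 0.9979516217207268 8.4833
1.2 [-1.247 -1.55   0.032] 1.1983120899430901 8.7917
1.3 [-1.467 -1.566  0.024] 1.2982218005546882 9.0417
1.36 [-1.604 -1.635  0.244] 1.3575373541654443 9.2917
1.4 [-1.482 -1.724  0.642] 1.396813328398091 9.5417
10.875
```

View pics/s2.png

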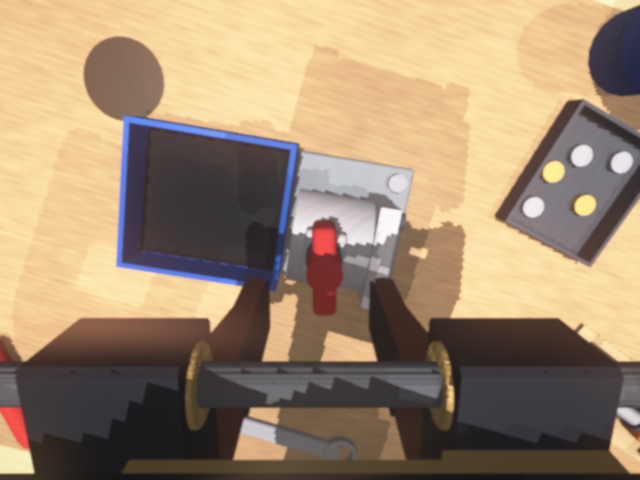

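The wing stopped after turning about 1.37 rad (now across the bore), so the screw is loose. Next I pick up the drift.

```bash
cat >> h.py <<'E'
SO=np.array([581.5,24.06]);SY=1.693
DO=np.array([492.84,-292.34]);DY=1.252
u=lambda a:np.array([np.cos(a),np.sin(a)])
G=8.  # grip point ahead of drift_mid
def st(x,z,y=0): return np.r_[SO+u(SY)*x+u(SY+np.pi/2)*y,z]
E
python3 - <<'E'
from h import *
import json
g=np.r_[DO+u(DY)*(G-1),0]
env.move_l(env.read_state()["tool_pos"]+[0,0,20],rate=200)
env.reach(g+[0,0,190],down(DY)); set_gripper(56)
print(env.move_l(g+[0,0,106],rate=120,f_stop=8))
set_gripper(0);s=env.read_state();print(s["time_s"],s["width"],s["force"],s["tool_pos"])
json.dump(list(s["tool_pos"]),open("grasp.json","w"))
env.move_l(s["tool_pos"]+[0,0,90],rate=120)
env.reach(st(-196+G,196),down(SY)); env.hold(.2)
s=env.read_state();print(s["time_s"],s["width"],s["force"],s["tool_pos"])
im=viewer.camera("wrist");p,T=pose("wrist",s)
Rm=R.from_quat(s["orientation"]).as_matrix()
for L in ([140-G,0,61],[40-G,0,61]):
    c=proj(p,T,s["tool_pos"]+Rm@np.array(L));print(c);cv2.circle(im,tuple(int(round(v)) for v in c),2,(0,255,0),-1)
X=np.r_[st(-36,101)];print(proj(p,T,st(-36,101,31)),proj(p,T,st(-36,101,-31)))
cv2.imwrite("pics/g1.png",cv2.resize(im[0:300,170:470],None,fx=2,fy=2,interpolation=cv2.INTER_CUBIC))
E
```

```text
False
14.475 23.92588906652705 [-0.285  0.279  2.898] [ 495.251 -285.797  106.315]
16.275 23.83614180014092 [-0.443  0.407 -1.205] [ 603.596 -163.697  195.806]
[ 323.995 -102.106]
[322.841 240.148]
[ 235.811 -122.335] [ 414.765 -122.707]
```

View pics/g1.png

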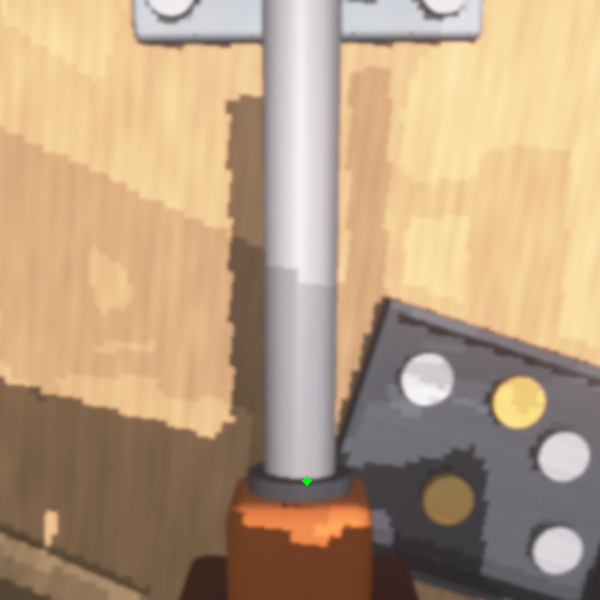

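The rod is aligned laterally to within 1 mm, but its pitch is uncertain from this view. I'll check the tip height with the scene camera and the rod's edge widths.

Run:
```python
from h import *
s=env.read_state();im=viewer.camera("wrist");p,T=pose("wrist",s);cv2.imwrite("pics/raww.png",im)
g=cv2.GaussianBlur(im,(3,3),0).astype(float)
for r in (2,10,30,60,90,120,150,180,210,225):
    d=np.abs(np.diff(g[r],axis=0)).sum(1)
    def sub(a,b):
        w=d[a:b];k=np.arange(a,b)+.5;m=w>w.max()*.4;return (w[m]*k[m]).sum()/w[m].sum()
    l,rr=sub(295,309),sub(331,345)
    print(r,round(l,1),round(rr,1),round(rr-l,1))
Rm=R.from_quat(s["orientation"]).as_matrix();q,C=pose("scene");sc=viewer.camera("scene");cv2.imwrite("pics/rawsc.png",sc)
A=[proj(q,C,s["tool_pos"]+Rm@np.array([x-G,0,61])) for x in (140,40)];print("scene pred tip, collar",A,"hole",proj(q,C,st(-36,70)))
m=np.mean(A,axis=0).astype(int);x0,y0=m[0]-65,m[1]-50
cv2.imwrite("pics/sc1.png",cv2.resize(sc[y0:y0+100,x0:x0+130],None,fx=6,fy=6,interpolation=cv2.INTER_CUBIC));print(x0,y0)
```

```text
2 300.4 339.4 38.9
10 300.4 339.9 39.5
30 301.4 338.1 36.6
60 304.4 337.0 32.6
90 304.5 336.9 32.4
120 304.8 337.5 32.7
150 304.6 336.0 31.4
180 304.7 336.0 31.3
210 304.7 340.5 35.7
225 304.7 336.9 32.2
scene pred tip, collar [array([383.897, 219.193]), array([358.881, 246.518])] hole [386.224 228.498]
306 182
```

View pics/sc1.png

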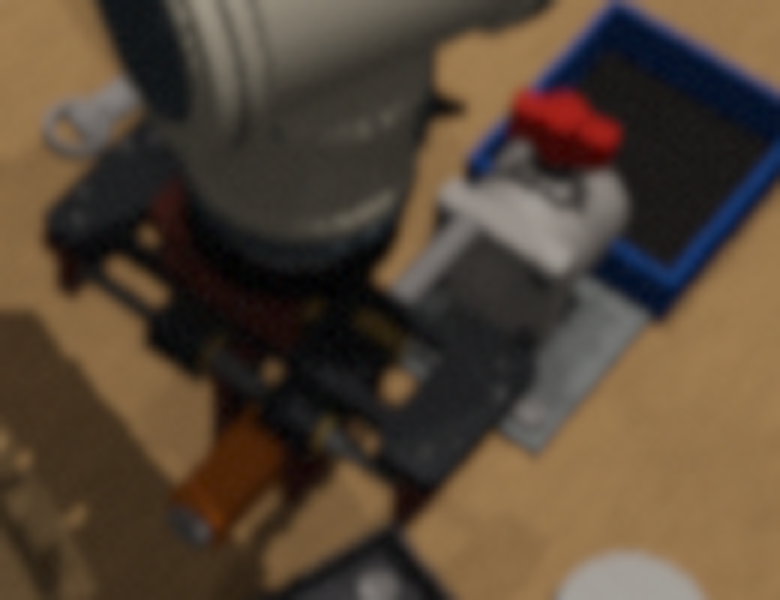

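The rod in the scene view, from (373,230) to (382,222), lies within a pixel of the level prediction (tip at 384,219). The pitch is fine, so I descend and insert with force monitoring.

Run:
```python
from h import *
o=-0.8
s=lambda t:(lambda r:print(t,r["time_s"],r["force"],r["wrist_torque"],r["tool_pos"],round(r["width"],1)))(env.read_state())
env.move_l(st(-188,131,o),rate=150); s("pre")
print(env.move_l(st(-151,131,o),rate=60,f_stop=5)); s("in")
```

```text
pre 17.0083 [-0.226 -0.702 -1.46 ] [-0.093 -0.057  0.011] [ 605.397 -162.561  131.136] 24.0
False
in 17.775 [ 0.093 -0.74  -1.594] [-0.06  -0.044 -0.013] [ 600.831 -125.633  131.043] 23.8
```

Run:
```python
from h import *
o=-0.8
s=lambda t:(lambda r:print(t,round(r["time_s"],2),r["force"],r["wrist_torque"],r["tool_pos"],round(r["width"],1)))(env.read_state())
for x in (-145,-138,-130,-122,-114,-108,-104):
    hit=env.move_l(st(x,131,o),rate=30,f_stop=30); s(x)
    if hit: print("STOP");break
cv2.imwrite("pics/rawsc2.png",viewer.camera("scene"))
```

```text
-145 18.12 [ 0.515  0.695 -2.332] [ 0.003 -0.025 -0.044] [ 599.945 -119.71   130.94 ] 23.8
-138 18.51 [ 0.35  -8.504 -2.132] [-1.235 -0.144  0.103] [ 599.67  -114.174  131.371] 23.7
-130 18.93 [ 0.634 -8.156 -2.081] [-1.422 -0.122  0.085] [ 598.711 -106.391  131.423] 24.2
-122 19.34 [ 0.271 -8.827 -1.904] [-1.456 -0.133  0.09 ] [597.713 -98.52  131.431] 24.0
-114 19.76 [ 0.678 -7.815 -2.205] [-1.265 -0.128  0.117] [596.646 -90.391 131.371] 24.0
-108 20.11 [ 0.387 -0.512 -1.291] [-0.041 -0.087  0.002] [595.379 -82.861 130.953] 24.2
-104 20.39 [ 0.713  0.17  -2.471] [-0.032 -0.13  -0.006] [594.922 -78.715 130.943] 23.8
```

The piston pushed out at about 8 N and then the force vanished. I retract and check the tray.

Run:
```python
from h import *
o=-0.8
env.move_l(st(-190,131,o),rate=120); env.move_l(st(-190,196,o),rate=150)
s=env.read_state();print(s["time_s"],s["force"],s["width"])
q,C=pose("scene");im=viewer.camera("scene");c=proj(q,C,st(60,20)).astype(int)
a=im[c[1]-50:c[1]+50,c[0]-65:c[0]+65]
w=viewer.camera("wrist");cv2.imwrite("pics/raww2.png",w)
b=w[0:300,170:470]
k=np.zeros((600,800,3),np.uint8);k[:300,:390]=cv2.resize(a,(390,300),interpolation=cv2.INTER_CUBIC);k[:400,400:800]=cv2.resize(b,(400,400));cv2.imwrite("pics/t1.png",k)
```

```text
21.8917 [ 0.505 -0.096 -3.522] 23.720236051882818
```

View pics/t1.png

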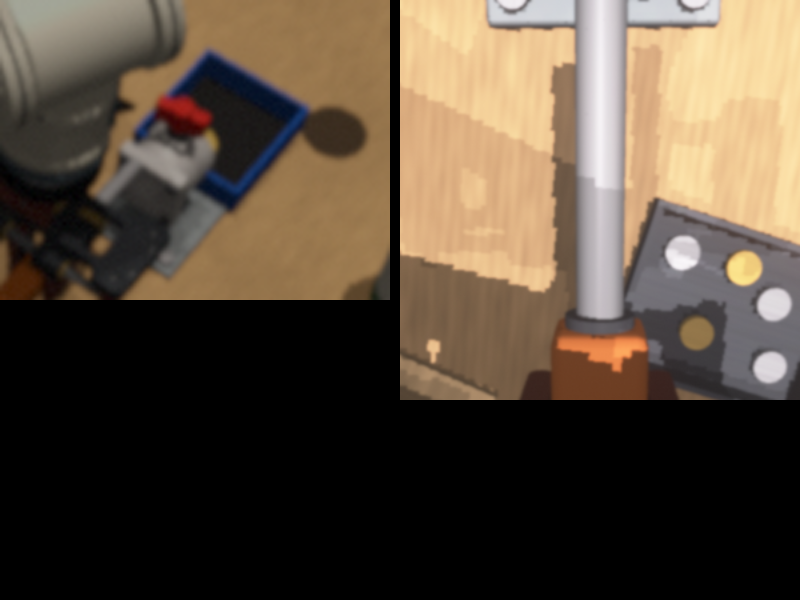

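Brass shows just beyond the mouth at about (212,135) in the crop. I'll locate it numerically in the scene and top images.

Run:
```python
from h import *
top0=cv2.imread("pics/top0.png");sc0=cv2.imread("pics/scene0.png")
for n,ref in (("top",top0),("scene",sc0)):
    im=viewer.camera(n);cv2.imwrite(f"pics/raw_{n}3.png",im);p,T=pose(n)
    quad=np.array([proj(p,T,st(x,z,y)) for x,z,y in ((34,4,51),(34,4,-51),(147,4,-51),(147,4,51))]).astype(np.int32)
    m=np.zeros(im.shape[:2],np.uint8);cv2.fillConvexPoly(m,quad,255)
    h=cv2.cvtColor(im,cv2.COLOR_BGR2HSV);b=cv2.inRange(h,(12,70,60),(35,255,255))&m
    v,u_=np.nonzero(b);print(n,quad.tolist(),len(u_))
    if len(u_):
        cxy=(u_.mean(),v.mean());print(cxy,u_.min(),u_.max(),v.min(),v.max())
        for z in (21,70):
            w=pix(p,T,*cxy,z)[:2]-SO;print(z,"stand xy",w@u(SY),w@u(SY+np.pi/2))
    k=quad.min(0)-12;e=quad.max(0)+12;globals()[n]=cv2.resize(im[k[1]:e[1],k[0]:e[0]],(390,400),interpolation=cv2.INTER_CUBIC)
cv2.imwrite("pics/t2.png",np.hstack([top,scene]))
```

```text
top [[208, 236], [204, 191], [154, 197], [157, 242]] 163
(np.float64(192.94478527607362), np.float64(209.21472392638037)) 186 201 203 218
21 stand xy 59.078240298992924 -10.348505996868315
70 stand xy 49.25360708966016 0.680433873868655
scene [[383, 215], [414, 235], [437, 208], [406, 190]] 29
(np.float64(409.17241379310343), np.float64(211.13793103448276)) 406 411 208 215
21 stand xy 79.62470701901346 -0.8877475652791302
70 stand xy 45.94514699339701 -14.823502953395991
```

View pics/t2.png

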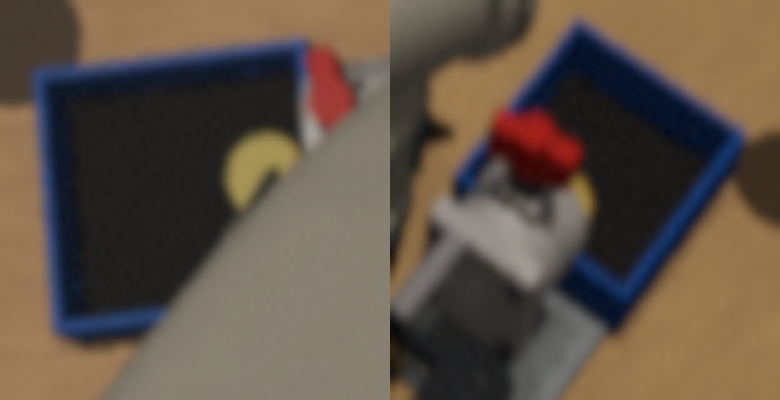

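Run:
```python
from h import *
for n in("top","scene"):
    p,T=pose(n)
    for mid in ((59,21,-10),(49,70,0),(42,70,0),(54,21,-2)):
        for dx in(-18,0,18): print(n,mid,dx,proj(p,T,st(mid[0]+dx,mid[1],mid[2])))
```

```text
top (59, 21, -10) -18 [201.098 208.459]
top (59, 21, -10) 0 [192.993 209.365]
top (59, 21, -10) 18 [184.885 210.27 ]
top (49, 70, 0) -18 [201.497 207.943]
top (49, 70, 0) 0 [193.037 208.888]
top (49, 70, 0) 18 [184.574 209.834]
top (42, 70, 0) -18 [204.786 207.575]
top (42, 70, 0) 0 [196.328 208.52 ]
top (42, 70, 0) 18 [187.866 209.466]
top (54, 21, -2) -18 [203.66  211.738]
top (54, 21, -2) 0 [195.549 212.645]
top (54, 21, -2) 18 [187.434 213.553]
scene (59, 21, -10) -18 [403.931 221.984]
scene (59, 21, -10) 0 [407.703 217.708]
scene (59, 21, -10) 18 [411.434 213.479]
scene (49, 70, 0) -18 [401.18  211.834]
scene (49, 70, 0) 0 [405.091 207.477]
scene (49, 70, 0) 18 [408.958 203.169]
scene (42, 70, 0) -18 [399.647 213.542]
scene (42, 70, 0) 0 [403.575 209.166]
scene (42, 70, 0) 18 [407.459 204.838]
scene (54, 21, -2) -18 [400.401 221.62 ]
scene (54, 21, -2) 0 [404.19  217.349]
scene (54, 21, -2) 18 [407.938 213.124]
```

From above the piston shows as a round brass disc near the mouth side of the tray, so it has dropped and stands on end in the tray. Now I return the drift to its cradle along the recorded grasp pose.

Run:
```python
from h import *
import json
g=np.array(json.load(open("grasp.json")))
env.reach(g+[0,0,90],down(DY)); env.hold(.2); f0=env.read_state()
print(f0["tool_pos"]-g)
print(env.move_l(g+[0,0,.3],rate=60,f_stop=12)); s=env.read_state()
print(s["time_s"],s["tool_pos"]-g,s["force"]-f0["force"])
```

```text
[ 1.082  0.918 89.974]
False
24.6333 [ 0.204 -0.137  0.691] [0.345 1.612 0.171]
```

Run:
```python
from h import *
set_gripper(56); p=env.read_state()["tool_pos"]; env.move_l(p+[0,0,90],rate=150)
env.reach(np.array([505,-235,270.]),down(np.pi/2)); env.hold(.4)
s=env.read_state();im=viewer.camera("wrist");cv2.imwrite("pics/d2.png",im);a=cv2.imread("pics/d1.png")
print(s["time_s"],s["tool_pos"],s["force"])
def info(i):
    h=cv2.cvtColor(i,cv2.COLOR_BGR2HSV)[230:360,260:345]
    m=cv2.inRange(h,(3,150,80),(16,255,255));c=max(cv2.findContours(m,0,2)[0],key=cv2.contourArea)
    return cv2.minAreaRect(c)
print(info(a),info(im))
g=lambda i:cv2.cvtColor(i,cv2.COLOR_BGR2GRAY)
for nm,(y0,y1,x0,x1) in (("tip",(118,150,345,382)),("handle",(240,356,268,340))):
    r=cv2.matchTemplate(g(im)[y0-15:y1+15 if y1<350 else 371,x0-15:x1+15],g(a)[y0:y1,x0:x1],cv2.TM_CCOEFF_NORMED)
    _,v,_,l=cv2.minMaxLoc(r);print(nm,v,l[0]-15,l[1]-15)
```

```text
26.9167 [ 504.663 -235.309  269.167] [ 0.459  0.039 -0.367]
((43.60000228881836, 72.69999694824219), (32.57145690917969, 104.03892517089844), 18.43494987487793) ((43.39057540893555, 74.0107650756836), (32.601402282714844, 104.28728485107422), 19.397811889648438)
tip 0.9830352067947388 0 1
handle 0.964502215385437 0 1
```

The drift is back within 1 px (about 0.6 mm). One last numeric piston check with the arm out of the way, then I hand in.

Run:
```python
from h import *
for k in range(2):
    im=viewer.camera("top");p,T=pose("top")
    quad=np.array([proj(p,T,st(x,4,y)) for x,y in ((30,51),(30,-51),(147,-51),(147,51))]).astype(np.int32)
    m=np.zeros(im.shape[:2],np.uint8);cv2.fillConvexPoly(m,quad,255)
    b=cv2.inRange(cv2.cvtColor(im,cv2.COLOR_BGR2HSV),(18,70,60),(35,255,255))&m
    v,u_=np.nonzero(b);w=pix(p,T,u_.mean(),v.mean(),36)[:2]-SO
    print(len(u_),u_.min(),u_.max(),v.min(),v.max(),"tray xy",w@u(SY)-91,w@u(SY+np.pi/2));env.hold(.2)
if abs(w@u(SY)-91)<50: print(workorder.sign_off())
```

```text
256 186 203 203 221 tray xy -38.38590663720376 -0.7171723950653212
257 186 203 203 221 tray xy -38.26263230412146 -1.0515050815391034
the job is handed in; nothing more can be done
None
```

The job is handed in, but the sign-off gave no verdict: the locking screw is loosened to its stop (turning the last joint positive loosened it), the piston is out and standing on end in the blue tray, and the drift is back in its cradle within about 1 mm.

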